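# Lift the dish carrier out of the bench drawer

### The arm

A 6-joint arm with a two-finger parallel gripper is mounted at the origin on the work surface. World frame = base frame: x ahead of the robot, y to its left, z up, the work surface at z = 0. Lengths are in m, angles in rad, forces in N, time in s.
With the tool pointing down it reaches from about 0.25 to 0.775 m from the base axis. Payload 4 kg.
Tool frame: the origin (TCP) lies midway between the tips of the shut fingers; the grasp point (between the pads) lies 19 mm behind it (bot.grip_point_offset is the distance from the TCP to the grasp point, in m); z points along the fingers, x is the direction in which the jaws open and shut, and the axes are right-handed (so a half turn about z gives the same grasp; the last joint's range is limited). The gripper opens to 94 mm and grips with 3 to 60 N. Pads are 16 mm wide; open, the fingers measure 119 mm over their backs; the gripper's body (75 mm by 177 mm) begins 78 mm behind the grasp point.
Start: joints at [-0.103, 0.087, 1.371, -0, 1.684, -0.103], TCP at [0.55, -0, 0.206] pointing down, gripper open.
Joint ranges: [-3.1, 3.1], [-0.76, 2.03], [0.27, 2.55], [-1.08, 4.22], [0.17, 2.65], [-2.57, 2.57]. Speed limits (rad/s): [2.79, 2.79, 3.14, 3.14, 3.14, 3.14].

### API

Orientations are given as a unit quaternion [x, y, z, w].
In Python, from cell import bot gives the robot as it stands.
- The arm moves only by the shell command python3 -m inch 'ROWS' [FORCE]. ROWS is JSON, a list of rows, each a list of 5 numbers: the shift along the world's x, y, z scaled (see below), then the turn about the world's z scaled (see below), then the opening, from 0 (shut) to 1 (fully open). In form: [[x, y, z, spin, jaw], ...]. A call has 1 to 20 rows; each row is the pose to reach, as a shift and turn from the pose commanded when the call began; what a row does not reach only later rows make up. The controller multiplies each number of a shift by 250 mm and each number of a turn by 45 degrees. A row lasts 1/8 s, in which the tool goes at most 62.5 mm and 10.7 degrees, less where a joint would pass 70% of its speed; a pose out of reach is approached as far as the arm can. A call with a number of a shift or a turn outside -1 to 1 is refused whole. A call with a gripper value outside its range is refused whole. The fingers move at their own pace and stop on an object; FORCE is the grip in N (left out, the last holds). Time passes only in rows, so rows that repeat a pose let the fingers close. It gives the time, the measured TCP pose, the force and the opening at its end, in the units of the state.
- bot.read_state(): the state, without advancing time (a new reading comes with each control period).
- bot.get_image(name): name is "scene" or "side" or "wrist"; returns a dict with "frame" (480x640x3 uint8, red, green, blue), "z_map" (480x640 float32, m along the optical axis (not along the pixel's ray), 0 where there is no reading), "fx", "fy", "cx", "cy" (pixels), "k1" (the pictures are not rectified: a ray, as slopes to the right and down, at radius r is drawn at 1 + k1 r^2 times it, then the intrinsics apply), "view" (4x4, takes a point from world to camera coordinates). Camera axes: x right, y down, z forward; pixel columns grow to the right and rows downward; lengths in m; the calibration is good to about 2 mm. A picture is of the moment at which its call begins.
- bot.hand_in(): hands the job in, once; it reports no verdict.
The state is a dict: "clock": time; "qpos": joint angles; "joint_velocities": joint speeds; "joint_torque": joint torques, N m; "tcp_pos": TCP position; "ee_rot": TCP orientation; "force": force on the tool from outside, world axes, zero at the start; "ft_torque": the same for the moment, N m; "opening": finger opening in m.
Only numpy, scipy, OpenCV 4.12 (cv2) and the standard library are available. Lean on these libraries where they do the work, as an engineer would, in place of code of your own. Each camera call takes 0.05 s, during which the arm holds its last target. There are 200 camera calls.

### The job

Pull the top drawer of the bench drawer unit out to its stop, then take the dish carrier by its handle and lift it out of the drawer, with its two culture dishes on board, until its underside is at least 6 cm above the top of the drawer unit. Keep the carrier level all the way so that the dishes stay on it, leave the drawer fully open, and leave the slide box in the drawer and the things on the bench alone. The program finishes while the gripper still holds the carrier up there, still and level.

Things in the scene. Friction and masses are not known exactly. Their poses are not given: they have to be found in the camera images.
- unit_front (a point): White bench-top drawer unit fixed to the bench, 263 mm deep (x), 360 mm wide (y), 174 mm high, two equal drawers one above the other with grey fronts on the side facing the robot. This point: middle of the front edge of its top, 15 mm behind the face of a shut drawer. Its own -x axis is the way the drawers pull out; it may be turned a little about the vertical.
- unit_drawer0 (a joint): How far the top drawer is pulled out, in m: 0 shut, 0.184 at the stop. It starts shut or up to 0.025 open. Runs easily (about 1 N) and stays where it is left. The drawer's floor is 97 mm above the bench, its side walls reach 152 mm, its front 161 mm.
- unit_drawer0_handle (a point): Middle of the top drawer's handle: a round steel bar 11 mm thick and 120 mm long along the unit's y, its middle 35 mm in front of the drawer front (29 mm free gap behind the bar), 38 mm below the unit's top and 25 mm below the upper edge of the drawer front. Moves with the drawer; axes as those of the unit.
- carrier_grip (a point): Centre of the dish carrier's handle, a black bar 12 mm thick (its x), 44 long (y), 14 high, on a stem in the middle of an aluminium tray 66 (x) by 132 mm (y) with a 10 mm rim; this point is 48 mm above the tray's underside. Lies in the left or right half of the top drawer; with the drawer fully out the bar is 60 mm or more from the drawer's front wall and from the unit. With dishes 0.27 to 0.43 kg.
- dish_a_mid (a point): Centre of one closed clear culture dish, 52 mm in diameter and 14 mm high, loose on the carrier's floor on one side of the stem (36 mm along the carrier's -y from the stem).
- dish_b_mid (a point): Centre of the other such dish, on the carrier's +y side of the stem.
- slide_box_mid (a point): Centre of a closed slide box, grey with a white lid, 68 by 126 by 43 mm, without a handle, lying in the other half of the top drawer. It rides along with the drawer and stays in it.
- reagent_mid (a point): Centre of a capped bottle, 64 mm in diameter and 130 mm high, standing on the bench to the left. Not part of the job.
- jar_mid (a point): Centre of a lidded glass jar, 72 mm in diameter and 100 mm high, on the bench to the right. Not part of the job.
- big_dish_mid (a point): Centre of a closed dish, 90 mm in diameter and 16 mm high, flat on the bench to the right. Not part of the job.

How it is judged:
By the outcome, as a careful person would: the job done as asked, in the order asked, and still so for the second after the job is handed in, while the arm keeps its last pose, push and grip.
It also fails if it takes over 54 s, if anything falls off the work surface, if the arm or the gripper's body presses on something with over 40 N, if the wrist force passes 120 N, or if a joint passes its speed limit or range.

## Working session

There is one attempt and no reset: what is moved stays moved. The work goes in short steps, Python scripts to look and compute and a shell command to move; the robot and the scene stay as the last step left them, time stands still between calls to the robot, and variables do not carry over. Pictures are saved under pics/ and viewed, about 8 in all and at most 12, crops included, and the job is handed in when it is done.

```bash
mkdir -p pics; ls
cat > h.py <<'E'
import numpy as np, cv2
from cell import bot
def grab(name, fn=None):
    d=bot.get_image(name)
    if fn: cv2.imwrite('pics/'+fn, cv2.cvtColor(d['frame'],cv2.COLOR_RGB2BGR))
    np.savez('last_'+name+'.npz',**{k:np.array(v) for k,v in d.items()})
    return d
def cloud(d):
    # world xyz for each pixel
    v,u=np.mgrid[0:480,0:640].astype(float)
    xd=(u-d['cx'])/d['fx']; yd=(v-d['cy'])/d['fy']
    x,y=xd.copy(),yd.copy()
    for _ in range(10):
        s=1+d['k1']*(x*x+y*y); x=xd/s; y=yd/s
    z=d['z_map']; P=np.stack([x*z,y*z,z,np.ones_like(z)],-1)
    W=P@np.linalg.inv(d['view']).T
    W[z==0]=np.nan
    return W[...,:3]
E
python3 - <<'E'
from h import *
s=bot.read_state(); print({k:np.round(v,3).tolist() for k,v in s.items()}, bot.grip_point_offset)
a=grab('scene'); b=grab('side')
im=np.vstack([a['frame'],b['frame']])
for n,d in(('scene',a),('side',b)):
    print(n,np.round(np.linalg.inv(d['view']),3).tolist(),d['fx'],d['k1'])
cv2.imwrite('pics/s1.png',cv2.cvtColor(a['frame'],cv2.COLOR_RGB2BGR));cv2.imwrite('pics/s2.png',cv2.cvtColor(b['frame'],cv2.COLOR_RGB2BGR))
E
```

```text
pics
{'clock': 0.0, 'qpos': [-0.103, 0.088, 1.372, -0.0, 1.684, -0.103], 'joint_velocities': [-0.0, 0.0, -0.0, -0.0, -0.001, 0.001], 'joint_torque': [0.001, -34.018, -30.242, 0.072, 0.033, -0.0], 'tcp_pos': [0.549, 0.0, 0.204], 'ee_rot': [1.0, -0.0, -0.001, -0.0], 'force': [-0.203, -0.672, -0.689], 'ft_torque': [0.005, 0.065, 0.029], 'opening': 0.094} 0.0188
scene [[-0.388, 0.617, -0.684, 1.439], [0.922, 0.254, -0.294, 0.399], [-0.008, -0.745, -0.667, 0.973], [0.0, 0.0, 0.0, 1.0]] 470.1980279521689 -0.09186086025881446
side [[0.95, -0.209, 0.232, 0.26], [-0.312, -0.677, 0.667, -0.796], [0.018, -0.706, -0.708, 0.988], [0.0, 0.0, 0.0, 1.0]] 557.9095026558202 -0.05234377462047322
```

View pics/s1.png

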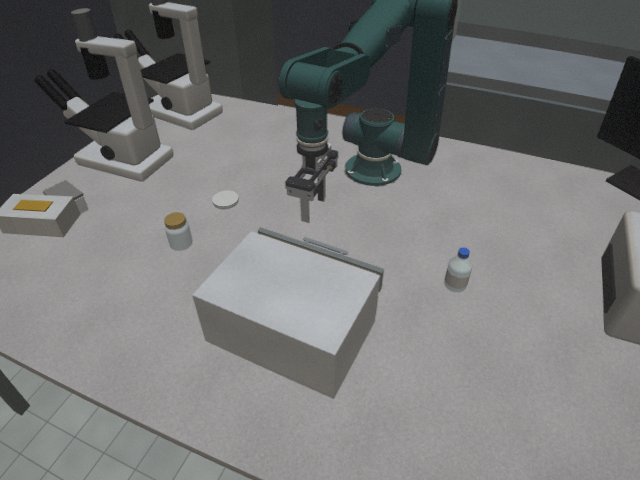

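View pics/s2.png

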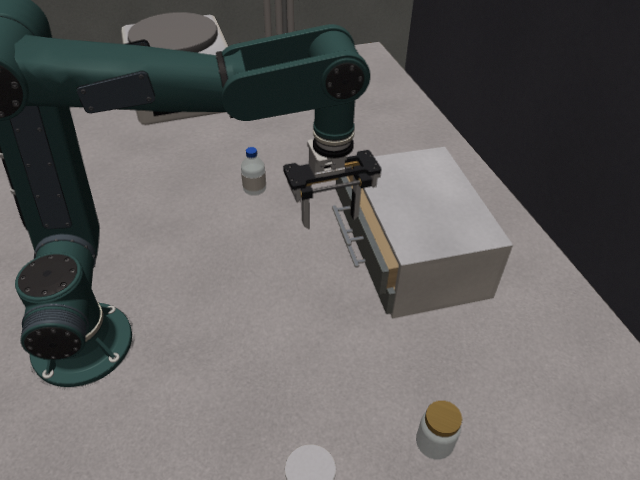

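The scene view shows the unit with its top at about (200–380, 235–380) and the handle at (325, 246). The bottle is at (458, 270), the jar at (178, 232) and the big dish at (225, 200). In the side view the drawer handle runs from about (338, 210) to (360, 262). I'll measure from depth next.

Run:
```python
from h import *
for n in('scene','side'):
    d=np.load(f'last_{n}.npz'); W=cloud(d); z=W[...,2]
    m=(abs(z-0.174)<.006)&(W[...,0]>0.4)
    k,lab,st,c=cv2.connectedComponentsWithStats(m.astype(np.uint8)); i=1+np.argmax(st[1:,4])
    p=W[lab==i]; r=cv2.minAreaRect((p[:,:2]*1000).astype(np.float32))
    print(n,st[i],np.nanmedian(p[:,2]),np.round(cv2.boxPoints(r)).tolist(),r)
    b=np.round(cv2.boxPoints(r)); 
    # handle: points in front
    x0=np.sort(b[:,0])[:2].mean()/1000
    m=(z>0.125)&(z<0.15)&(W[...,0]<x0-.03)&(W[...,0]>x0-.12)&(abs(W[...,1]-b[:,1].mean()/1000)<.1)
    q=W[m]; print(len(q)); r=cv2.minAreaRect((q[:,:2]*1000).astype(np.float32)); print(r, np.round(cv2.boxPoints(r)).tolist(),np.percentile(q,[5,50,95],axis=0).round(3).tolist())
    m=(z>0.155)&(z<0.166)&(W[...,0]<x0+.0)&(W[...,0]>x0-.06)&(abs(W[...,1]-b[:,1].mean()/1000)<.2)
    q=W[m]; print('front',len(q),np.percentile(q,[5,50,95],axis=0).round(3).tolist())
```

```text
scene [  193   231   187   125 12703] 0.17365563260219719 [[651.0, -135.0], [904.0, -151.0], [927.0, 212.0], [674.0, 227.0]] ((789.0540771484375, 38.20683288574219), (363.33599853515625, 253.4888916015625), 86.40108489990234)
201
((598.8616943359375, 54.305442810058594), (127.56103515625, 19.92486000061035), 85.69969177246094) [[584.0, -9.0], [604.0, -10.0], [614.0, 117.0], [594.0, 119.0]] [[0.59, -0.001, 0.134], [0.597, 0.056, 0.139], [0.604, 0.112, 0.143]]
front 742 [[0.625, -0.105, 0.156], [0.64, 0.064, 0.161], [0.653, 0.21, 0.164]]
side [  364   147   149   121 11138] 0.1734107845325366 [[653.0, -138.0], [904.0, -156.0], [929.0, 211.0], [678.0, 228.0]] ((791.0047607421875, 36.412322998046875), (367.6619567871094, 250.79171752929688), 86.10523223876953)
477
((609.6502075195312, 36.581298828125), (198.00205993652344, 42.4405403137207), 86.38689422607422) [[582.0, -61.0], [625.0, -64.0], [637.0, 134.0], [595.0, 137.0]] [[0.589, -0.045, 0.129], [0.609, 0.026, 0.139], [0.634, 0.107, 0.147]]
front 670 [[0.622, -0.129, 0.157], [0.634, -0.036, 0.161], [0.661, 0.162, 0.164]]
```

```bash
python3 -m inch '[[0.06,0.07,0,-0.03,0.34],[0.12,0.14,0,-0.06,0.34],[0.19,0.22,0,-0.085,0.34],[0.19,0.22,0,-0.085,0.34],[0.19,0.22,0,-0.085,0.34],[0.19,0.22,0,-0.085,0.34]]' 15
python3 - <<'E'
from h import *
print(bot.read_state()['tcp_pos'],bot.read_state()['opening'])
d=grab('wrist','w1.png'); W=cloud(d); z=W[...,2]
m=(z>.125)&(z<.15); q=W[m]; q=q[(abs(q[:,0]-.597)<.022)&(abs(q[:,1]-.055)<.09)]
print(len(q)); 
if len(q): 
    r=cv2.minAreaRect((q[:,:2]*1000).astype(np.float32)); print(r,np.percentile(q,[2,25,50,75,98],axis=0).round(4).tolist())
E
```

```text
clock: 0.85
tcp_pos: [0.597, 0.0543, 0.2056]
ee_rot: [0.999, -0.034, -0.0, 0.0]
force: [0.8, 0.0, 0.6]
opening: 0.0371
[0.59703639 0.05426966 0.20557232] 0.03710020172529308
3159
((605.9257202148438, 50.10114288330078), (130.2479705810547, 32.745059967041016), 86.26297760009766) [[0.5878, -0.0076, 0.136], [0.5933, 0.0155, 0.1388], [0.5967, 0.0561, 0.1399], [0.6007, 0.0926, 0.1407], [0.6171, 0.1126, 0.142]]
```

View pics/w1.png

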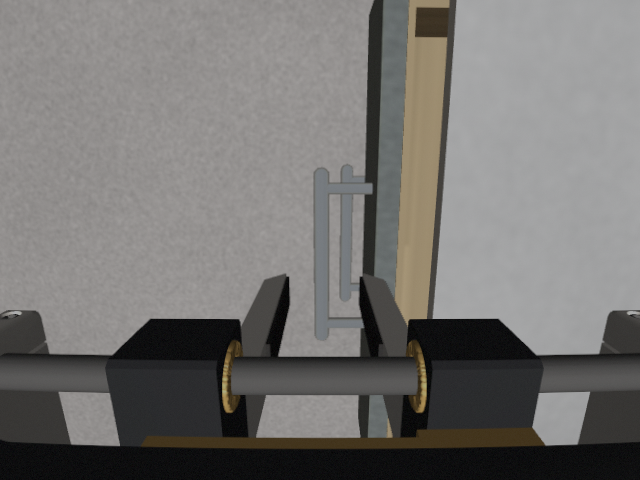

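The top bar, at column 322 and rows 170–338, sits midway between the fingertips at columns about 285 and 365. I'll descend and close on it.

```bash
python3 -m inch '[[0,0,-0.1,0,0.34],[0,0,-0.2,0,0.34],[0,0,-0.28,0,0.34],[0,0,-0.35,0,0.34],[0,0,-0.35,0,0.34]]' 15 && python3 -m inch '[[0,0,0,0,0],[0,0,0,0,0],[0,0,0,0,0],[0,0,0,0,0],[0,0,0,0,0]]' 15
```

```text
clock: 1.52
tcp_pos: [0.5963, 0.0547, 0.1163]
ee_rot: [0.999, -0.034, -0.002, 0.0]
force: [-0.0, 0.7, -0.2]
opening: 0.0319
clock: 2.15
tcp_pos: [0.598, 0.055, 0.1192]
ee_rot: [0.999, -0.033, 0.001, -0.0]
force: [-1.3, -0.5, 4.4]
opening: 0.0107
```

```bash
python3 -m inch '[[-0.03,0.002,0,0,0],[-0.09,0.006,0,0,0],[-0.16,0.011,0,0,0],[-0.23,0.015,0,0,0],[-0.3,0.02,0,0,0],[-0.37,0.025,0,0,0],[-0.44,0.029,0,0,0],[-0.51,0.034,0,0,0],[-0.57,0.038,0,0,0],[-0.61,0.041,0,0,0],[-0.64,0.043,0,0,0],[-0.64,0.043,0,0,0],[-0.64,0.043,0,0,0]]' 15
```

```text
clock: 3.78
tcp_pos: [0.4375, 0.0659, 0.1191]
ee_rot: [0.999, -0.033, 0.001, -0.0]
force: [-1.5, 0.4, 6.3]
opening: 0.0104
```

```bash
python3 -m inch '[[-0.01,0.0007,0,0,0],[-0.02,0.0013,0,0,0],[-0.03,0.002,0,0,0],[-0.04,0.0026,0,0,0],[-0.04,0.0026,0,0,0],[-0.04,0.0026,0,0,0]]' 15;  python3 -m inch '[[-0.01,0.0007,0,0,0],[-0.02,0.0013,0,0,0],[-0.02,0.0013,0,0,0]]' 15
```

```text
clock: 4.53
tcp_pos: [0.4339, 0.0661, 0.1192]
ee_rot: [0.999, -0.034, 0.008, -0.0]
force: [16.9, -0.0, -3.6]
opening: 0.0103
clock: 4.9
tcp_pos: [0.4336, 0.0661, 0.1192]
ee_rot: [0.999, -0.034, 0.014, -0.0]
force: [30.2, -0.7, -15.3]
opening: 0.0109
```

The force says it's at the stop. Next I relax the pull, open, rise and look.

```bash
python3 -m inch '[[0.02,-0.0013,0,0,0],[0.035,-0.0023,0,0,0],[0.035,-0.0023,0,0,0],[0.035,-0.0023,0,0,0.3],[0.035,-0.0023,0,0,0.3],[0.035,-0.0023,0,0,0.3],[0.035,-0.0023,0.1,0,0.3],[0.035,-0.0023,0.25,0,0.3],[0.035,-0.0023,0.4,0,0.3],[0.035,-0.0023,0.6,0,0.3],[0.035,-0.0023,0.8,0,0.3],[0.035,-0.0023,0.8,0,0.3]]' 15
python3 - <<'E'
from h import *
d=grab('wrist'); a=grab('scene','s3.png'); b=grab('side','s4.png')
for n,d in(('wrist',d),('scene',a),('side',b)):
    W=cloud(d); z=W[...,2]
    m=(z>.13)&(z<.146)&(abs(W[...,0]-.434)<.02)&(abs(W[...,1]-.066)<.07)
    q=W[m]; print(n,len(q))
    if len(q)>20: print(np.percentile(q,[2,50,98],axis=0).round(4).tolist())
    # front top rim
    m=(z>.157)&(z<.166)&(W[...,0]>.43)&(W[...,0]<.52)&(abs(W[...,1]-.066)<.05); q=W[m]; print('front',len(q),np.percentile(q,[2,50,98],axis=0).round(4).tolist() if len(q) else '')
E
python3 -c "
import cv2,numpy as np
a=cv2.imread('pics/s3.png')[180:400,180:420];b=cv2.imread('pics/s4.png')[110:330,270:510]
cv2.imwrite('pics/c5.png',cv2.resize(np.hstack([a,b]),None,fx=1.66,fy=1.66,interpolation=3))"
```

```text
clock: 6.4
tcp_pos: [0.4325, 0.0662, 0.3223]
ee_rot: [0.999, -0.033, 0.004, -0.0]
force: [0.2, 0.0, 0.5]
opening: 0.0285
wrist 1434
[[0.4264, 0.0028, 0.1361], [0.4348, 0.0645, 0.1399], [0.4518, 0.1233, 0.142]]
front 1556 [[0.4674, 0.0182, 0.1587], [0.4763, 0.0683, 0.161], [0.4854, 0.1143, 0.1626]]
scene 148
[[0.4268, 0.0043, 0.1349], [0.4356, 0.0671, 0.1393], [0.4432, 0.1273, 0.143]]
front 150 [[0.467, 0.0174, 0.1575], [0.4777, 0.066, 0.1607], [0.4875, 0.1139, 0.1643]]
side 264
[[0.4261, -0.0026, 0.1332], [0.4344, 0.0514, 0.1393], [0.4521, 0.1189, 0.1431]]
front 217 [[0.468, 0.0177, 0.1579], [0.4762, 0.0621, 0.1608], [0.4852, 0.111, 0.1638]]
```

View pics/c5.png

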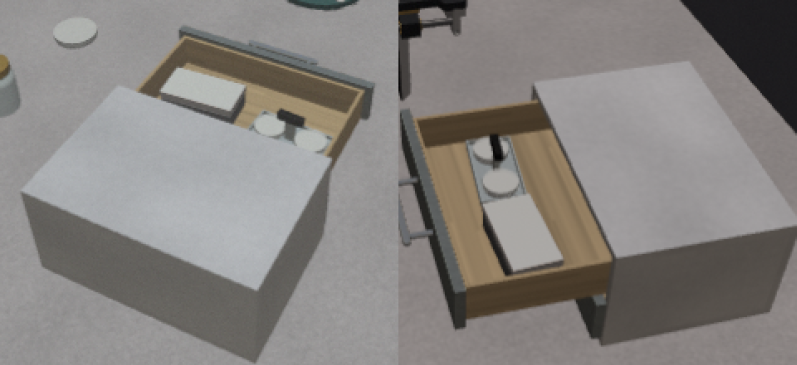

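The drawer is open. The carrier with both dishes is in the left half: its black bar is at about (290, 117) in the left crop and (497, 147) in the right. The slide box is in the other half. Next I measure the carrier and check how far out the drawer is.

Run:
```python
from h import *
ux=np.array([np.cos(-.0665),np.sin(-.0665)]); uy=np.array([-ux[1],ux[0]])
for n in('scene','side','wrist'):
    d=np.load(f'last_{n}.npz'); W=cloud(d); z=W[...,2]; a=W[...,:2]@ux; b=W[...,:2]@uy
    m=(abs(z-.174)<.005)&(W[...,0]>.6)
    e=[np.nanpercentile(a[m&(abs(b-t)<.01)],1) for t in np.arange(-.06,.25,.04) if (m&(abs(b-t)<.01)).sum()>20]
    e2=[np.nanpercentile(a[m&(abs(b-t)<.01)],99) for t in np.arange(-.06,.25,.04) if (m&(abs(b-t)<.01)).sum()>20]
    print(n,'front edge',np.round(e,4),'back',np.round(e2,4), 'b range',np.nanpercentile(b[m],[.5,99.5]) if m.any() else '')
    m=(z>.157)&(z<.166)&(a<.52)&(a>.42); print(' drawer front a',np.nanpercentile(a[m],[1,50,99]))
    f=d['frame'].astype(int)
    dark=(f.max(-1)<60)&(z>.13)&(z<.165)&(W[...,0]>.48)&(W[...,0]<.66)&(abs(W[...,1]-.05)<.17)
    q=W[dark]; print(' dark',len(q))
    if len(q)>15:
        print(np.percentile(q,[3,50,97],axis=0).round(4).tolist(),cv2.minAreaRect((q[:,:2]*1000).astype(np.float32)))
        q=q[q[:,2]>.149]; print(' top',len(q)); 
        if len(q)>10: print(np.median(q,0),cv2.minAreaRect((q[:,:2]*1000).astype(np.float32)))
```

```text
scene front edge [0.6649 0.6642 0.6651 0.6646 0.6647 0.6637 0.6649 0.6643] back [0.9088 0.9091 0.9085 0.9086 0.9085 0.9093 0.9093 0.9085] b range [-0.08664076  0.27055514]
 drawer front a [0.42479069 0.47051172 0.48067992]
 dark 87
[[0.5898, 0.1182, 0.1402], [0.5971, 0.1375, 0.1495], [0.6017, 0.1555, 0.1539]] ((594.9592895507812, 137.02491760253906), (41.24134826660156, 13.228646278381348), 82.70614624023438)
 top 50
[0.5958378  0.13716327 0.15120766] ((594.0589599609375, 136.69349670410156), (40.41508102416992, 12.917935371398926), 86.06046295166016)
side front edge [0.6636 0.6637 0.6632 0.6634 0.6642 0.6648 0.6638 0.664 ] back [0.9088 0.908  0.9073 0.9082 0.9085 0.9082 0.9079 0.9073] b range [-0.09152331  1.01456913]
 drawer front a [0.43535224 0.47077188 0.47880824]
 dark 96
[[0.5405, -0.056, 0.1309], [0.591, 0.1237, 0.1495], [0.5989, 0.1533, 0.154]] ((561.61328125, 82.2208480834961), (104.70304107666016, 299.0570068359375), 11.57754135131836)
 top 53
[0.59326342 0.13297819 0.15097705] ((593.0125122070312, 131.6392822265625), (45.59465789794922, 10.069222450256348), 81.14929962158203)
wrist front edge [0.6622 0.6623 0.6623 0.6626 0.6623 0.6623 0.6623] back [0.7224 0.7548 0.7458 0.7366 0.7285 0.72   0.7122] b range [-0.08706853  0.26880383]
 drawer front a [0.46361358 0.47093034 0.47869256]
 dark 1000
[[0.5354, 0.1143, 0.1329], [0.591, 0.1406, 0.1502], [0.6347, 0.2144, 0.1527]] ((535.31787109375, 115.50772094726562), (271.6603088378906, 144.5050048828125), 64.20529174804688)
 top 557
[0.59300341 0.13458379 0.15142637] ((593.4276733398438, 133.95114135742188), (42.95928192138672, 12.357831001281738), 81.37097930908203)
```

Drawer front face to unit front edge gives an opening of about 0.184, so it is fully out. The bar is near (0.593, 0.134), turned about -8°. I'll go above it and refine.

```bash
python3 -m inch '[[0.12,0.05,0,-0.03,0.45],[0.26,0.11,0,-0.06,0.45],[0.4,0.17,0,-0.09,0.45],[0.52,0.22,0,-0.1,0.45],[0.61,0.26,0,-0.1,0.45],[0.64,0.27,0,-0.1,0.45],[0.64,0.27,0,-0.1,0.45],[0.64,0.27,0,-0.1,0.45],[0.64,0.27,0,-0.1,0.45]]' 15
python3 - <<'E'
from h import *
s=bot.read_state(); print(s['tcp_pos'],s['ee_rot'],s['opening'])
d=grab('wrist','w6.png'); W=cloud(d); z=W[...,2]; f=d['frame'].astype(int)
m=(f.max(-1)<80)&(z>.147)&(z<.156)&(abs(W[...,0]-.593)<.03)&(abs(W[...,1]-.134)<.04)
q=W[m]; print(len(q)); c=(np.percentile(q,2,axis=0)+np.percentile(q,98,axis=0))/2
r=cv2.minAreaRect((q[:,:2]*1000).astype(np.float32)); v=np.linalg.eigh(np.cov(q[:,:2].T))[1][:,1]
print(c,q.mean(0),r,np.degrees(np.arctan2(v[1],v[0])))
E
```

```text
clock: 7.68
tcp_pos: [0.5907, 0.1334, 0.3187]
ee_rot: [0.997, -0.073, 0.0, -0.0]
force: [0.4, 0.5, -1.4]
opening: 0.0426
[0.59068261 0.13335613 0.31872859] [ 9.97351322e-01 -7.27329724e-02  4.99925530e-04 -6.62806307e-05] 0.04257444643491079
491
[0.59407958 0.13498218 0.15137865] [0.59409218 0.13546853 0.15143499] ((594.2592163085938, 134.94110107421875), (42.54841232299805, 11.001904487609863), 81.58341979980469) 81.3076829775103
```

View pics/w6.png

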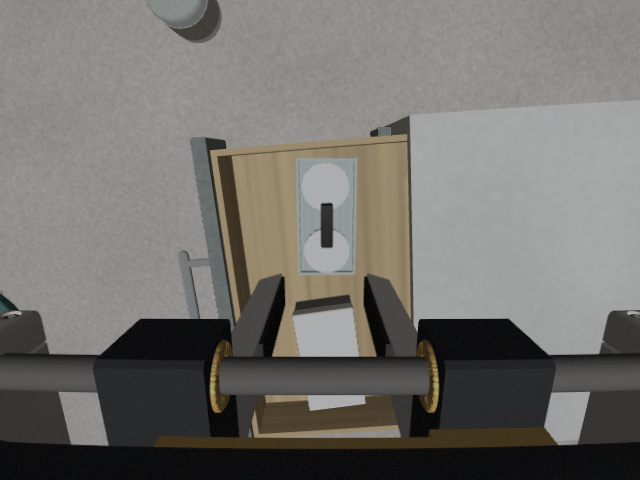

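The bar at (327, 225) is upright in the picture, so the yaw is right, and it's centred between the fingers. Both dishes are on the tray. Descending.

```bash
python3 -m inch '[[0.009,0.006,-0.1,0,0.42],[0.009,0.006,-0.24,0,0.42],[0.009,0.006,-0.38,0,0.42],[0.009,0.006,-0.5,0,0.42],[0.009,0.006,-0.6,0,0.42],[0.009,0.006,-0.68,0,0.42],[0.009,0.006,-0.74,0,0.42],[0.009,0.006,-0.765,0,0.42],[0.009,0.006,-0.765,0,0.42],[0.009,0.006,-0.765,0,0.42]]' 30
python3 - <<'E'
from h import *
a=grab('wrist')['frame'][150:390,160:480];b=grab('side')['frame'][100:340,270:590]
cv2.imwrite('pics/c7.png',cv2.cvtColor(cv2.resize(np.hstack([a,b]),None,fx=1.25,fy=1.25,interpolation=3),cv2.COLOR_RGB2BGR))
E
```

```text
clock: 8.98
tcp_pos: [0.5941, 0.1352, 0.1279]
ee_rot: [0.997, -0.073, 0.001, -0.0]
force: [-0.9, 0.3, 0.3]
opening: 0.04
```

View pics/c7.png

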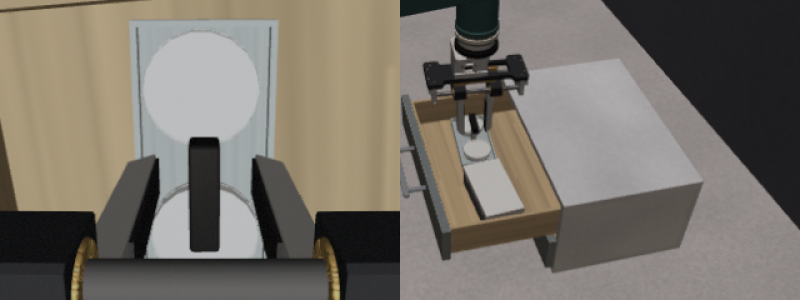

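The bar (columns 190–219) is midway between the fingers (157 and 253). Close and make a small test lift.

```bash
python3 -m inch '[[0,0,0,0,0.3],[0,0,0,0,0.2],[0,0,0,0,0],[0,0,0,0,0],[0,0,0,0,0],[0,0,0,0,0]]' 35 && python3 -m inch '[[0,0,0.01,0,0],[0,0,0.025,0,0],[0,0,0.04,0,0],[0,0,0.05,0,0],[0,0,0.05,0,0],[0,0,0.05,0,0]]' 35
python3 - <<'E'
from h import *
s=bot.read_state(); print(s['ft_torque'],s['force'],s['tcp_pos'])
a=grab('wrist')['frame'][100:400,160:480];b=grab('side')['frame'][140:300,300:470];b=cv2.resize(b,(320,300),interpolation=3)
cv2.imwrite('pics/c8.png',cv2.cvtColor(cv2.resize(np.hstack([a,b]),None,fx=1.25,fy=1.25,interpolation=3),cv2.COLOR_RGB2BGR))
E
```

```text
clock: 9.82
tcp_pos: [0.5936, 0.1351, 0.1268]
ee_rot: [0.997, -0.073, 0.0, 0.0]
force: [0.2, 0.5, -1.3]
opening: 0.0118
clock: 10.58
tcp_pos: [0.5934, 0.1352, 0.1391]
ee_rot: [0.997, -0.073, -0.0, 0.0]
force: [0.2, -0.1, -3.9]
opening: 0.0117
[ 0.02112235  0.02761801 -0.00440264] [ 0.19897943 -0.13434068 -3.8938052 ] [0.59340356 0.13516269 0.13912952]
```

View pics/c8.png

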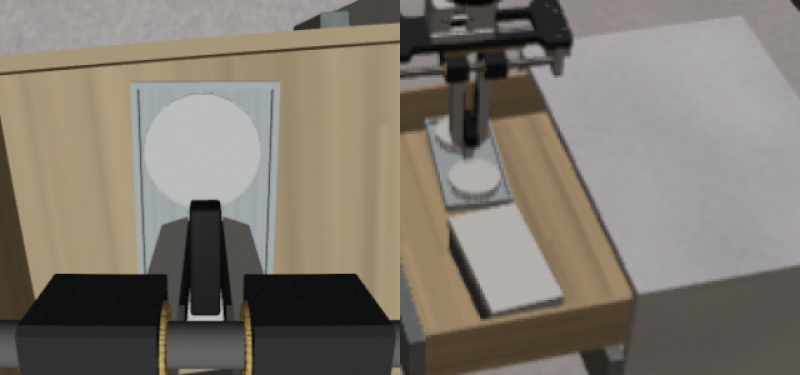

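The carrier is lifted with both dishes on it (about 3.9 N). I'll continue up slowly.

```bash
python3 -m inch '[[0,0,0.01,0,0],[0,0,0.03,0,0],[0,0,0.06,0,0],[0,0,0.1,0,0],[0,0,0.14,0,0],[0,0,0.18,0,0],[0,0,0.22,0,0],[0,0,0.26,0,0],[0,0,0.3,0,0],[0,0,0.34,0,0],[0,0,0.38,0,0],[0,0,0.42,0,0],[0,0,0.46,0,0],[0,0,0.5,0,0],[0,0,0.54,0,0],[0,0,0.57,0,0],[0,0,0.59,0,0],[0,0,0.6,0,0],[0,0,0.6,0,0],[0,0,0.6,0,0]]' 35
python3 - <<'E'
from h import *
ux=np.array([np.cos(-.0665),np.sin(-.0665)])
s=bot.read_state(); print(s['force'],s['ft_torque'],s['joint_velocities'])
w=grab('wrist'); sc=grab('scene'); sd=grab('side')
for n,d in(('w',w),('scene',sc),('side',sd)):
    W=cloud(d); z=W[...,2]; a=W[...,:2]@ux
    m=(z>.157)&(z<.166)&(a<.52)&(a>.44)&(abs(W[...,1]-.066)<.1); print(n,'drawer front a',np.nanpercentile(a[m],[1,50,99]))
    m=(z>.235)&(z<.30)&(abs(W[...,0]-.594)<.05)&(abs(W[...,1]-.135)<.08); q=W[m]; h=np.histogram(q[:,2],np.arange(.235,.301,.005)); print(h[0])
    # plane over dish tops/tray level
    q=q[(q[:,2]<.283)]; 
    if len(q)>50:
        for lo in(.135-.075,.135+.02):
            t=q[(q[:,1]>lo)&(q[:,1]<lo+.055)]
            print(len(t),np.percentile(t[:,2],[5,50,95]).round(4) if len(t) else '')
a=w['frame'][60:360,160:480];b=cv2.resize(sd['frame'][90:300,290:514],(320,300),interpolation=3)
cv2.imwrite('pics/c9.png',cv2.cvtColor(cv2.resize(np.hstack([a,b]),None,fx=1.25,fy=1.25,interpolation=3),cv2.COLOR_RGB2BGR))
E
```

```text
clock: 13.18
tcp_pos: [0.5934, 0.1351, 0.2888]
ee_rot: [0.997, -0.073, -0.0, 0.0]
force: [-0.1, -0.5, -4.3]
opening: 0.0119
[-0.1222761  -0.51127915 -4.34790146] [ 0.04325053 -0.01005952 -0.01582646] [0.00037131 0.00162258 0.00139418 0.00149143 0.0014179  0.00042613]
w drawer front a [0.46463885 0.47275945 0.47941526]
[   0    0    0    0    0 4306 2458  161 6748    0   11   73  152]
408 [0.2621 0.2693 0.2774]
9409 [0.2622 0.276  0.2774]
scene drawer front a [0.46112904 0.47285283 0.4800264 ]
[  0   0   0   0  29 258 223 146 419  15   3   5   7]
351 [0.2616 0.2747 0.2786]
449 [0.2611 0.2732 0.2784]
side drawer front a [0.46387125 0.47099824 0.4789027 ]
[  0   0   0   0  36 314 236 132 329  10  13  12  18]
610 [0.2604 0.2708 0.2779]
173 [0.261  0.2683 0.278 ]
```

View pics/c9.png

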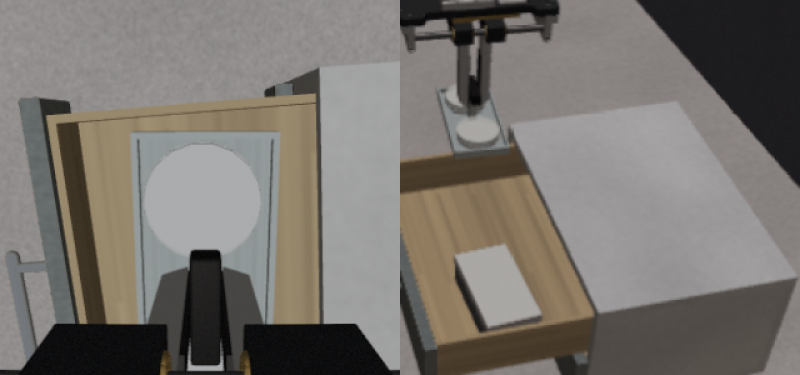

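The carrier is high and level, both dishes are aboard, and the slide box is in the drawer. One last check: compare the drawer's position in the fixed-camera pictures from before and after the grasp.

Run:
```python
from h import *
for n,f,r in(('scene','s3.png',(195,235,285,400)),('side','s4.png',(255,310,290,420))):
    a=cv2.cvtColor(cv2.imread('pics/'+f),cv2.COLOR_BGR2GRAY); b=cv2.cvtColor(np.load(f'last_{n}.npz')['frame'],cv2.COLOR_RGB2GRAY)
    y0,y1,x0,x1=r; print(n,cv2.phaseCorrelate(a[y0:y1,x0:x1].astype(np.float32),b[y0:y1,x0:x1].astype(np.float32)))
    print(cv2.minMaxLoc(cv2.absdiff(a,b)[y0:y1,x0:x1]), cv2.absdiff(a,b)[y0:y1,x0:x1].mean())
s=bot.read_state(); print(s['tcp_pos'],s['opening'],s['force'])
```

```text
scene ((-0.04724653373330767, -0.10058530764901263), 0.512147753238678)
(0.0, 117.0, (0, 0), (80, 8)) 13.030869565217392
side ((0.5073308876893208, -0.011849472353361534), 0.9956829045142657)
(0.0, 8.0, (2, 0), (82, 35)) 0.7924475524475525
[0.59340542 0.13512861 0.28893621] 0.011587038087104323 [ 0.68803     0.17436399 -3.31132544]
```

```bash
python3 -c "
from cell import bot
print(bot.hand_in())"
```

```text
the job is handed in; nothing more can be done
None
```

The job is handed in. I pulled the top drawer to its stop, gripped the dish carrier by its handle bar at 35 N, and lifted it straight up. It is held still and level at about 13 s on the clock, against the 54 s limit.

**Final checks**
- **Height:** the carrier's underside is at about 0.259 m, roughly 85 mm above the top of the unit (6 cm was required).
- **Level and load:** the tool points straight down, and the tray looks level in depth. Both dishes are on it. The wrist reads 3.3 to 4.3 N, in line with a carrier carrying both dishes.
- **Slide box and bench items:** the slide box is still in the drawer. The arm never went near the bottle, jar or big dish, but I did not measure them again at the end.
- **Drawer:** the pull met the stop at about 30 N. Depth puts the drawer about 0.184 m open, the full travel.

**Checks that disagreed**
- **Early opening estimate:** a rough first estimate gave about 0.175 to 0.178 m. It came from a less exact fit of the unit's front edge, and the later edge measurement replaced it.
- **Drawer before and after the lift:** the side view was unchanged apart from noise-level brightness differences (at most 8 of 255), though its shift estimate read 0.5 px. The scene view showed no shift but large brightness differences, probably from the moved arm and carrier. The wrist view read the drawer front 1 mm differently, within the 2 mm calibration.

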